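# Shut and start the bench centrifuge with its two start keys

## Robot

A 7-joint arm with a two-finger parallel gripper is mounted at the origin on a cart in front of the work surface, level with it; the furniture and walls round the work are solid. World frame = base frame: x ahead of the robot, y to its left, z up, the work surface at z = 0. Lengths are in m, angles in rad, forces in N, time in s.
With the tool pointing down it reaches from about 0.425 to 1.025 m from the base axis. Payload 3.6 kg.
Tool frame: the origin (TCP) lies midway between the tips of the shut fingers; the grasp point (between the pads) lies 19 mm behind it; z points along the fingers, y is the line along which they close (so a half turn about z gives the same grasp; the last joint's range is limited). The gripper opens to 85 mm and grips with 20 to 120 N. Pads are 22 mm wide; open, the fingers measure 114 mm over their backs; the gripper's body (76 mm by 85 mm) begins 54 mm behind the grasp point. The pads swing forward as they close: fully open they stand 13 mm farther back than shut.
Start: joints at [1.167, 0.591, 0.048, 1.609, -0.033, 0.943, -0.034], TCP at [0.222, -0.69, 0.231] pointing down, gripper open.
Joint ranges: [-2.69, 2.69], [-0.47, 2.24], [-1.27, 1.36], [0.19, 2.51], [-1.53, 4.68], [0.08, 2.07], [-3.09, 3.09]. Speed limits (rad/s): [2.57, 2.57, 3.14, 3.14, 3.14, 3.14, 3.14].

## Interface

Orientations are given as a unit quaternion [x, y, z, w].
In Python, from bench import manip gives the robot as it stands. The module is installed in compiled form; this text tells all that it offers. Calls block until the motion is done:
- manip.move_pose(position, orientation): joint-space move of the TCP to a pose.
- manip.servo_line(position, attitude=None, v=0.15, f_stop=None): straight line of the TCP; attitude=None keeps the orientation; v is the mean speed in m/s. With f_stop (N) it stops when the force on the tool has changed by that much, and returns True; else False.
- manip.movej(angles): joint-space move.
- manip.let_go() and manip.grasp(): open the fingers fully, or close them until they stop; the grip force is fixed at half the most.
- manip.dwell(seconds).
- manip.solve_ik(position, orientation): joint angles nearest the present ones, or None.
- manip.get_image(name): name is "scene" or "top" or "wrist"; returns the picture (384x512x3 uint8, red, green, blue); there is no depth.
- manip.camera_info(name): a dict with "fx", "fy", "cx", "cy" (pixels), "extrinsics" (4x4, takes a point from world to camera coordinates). Camera axes: x right, y up, looking along -z (the intrinsics and any distortion apply to the point x, -y, -z); pixel columns grow to the right and rows downward; lengths in m; the calibration is good to about 2 mm. A picture is of the moment at which its call begins: read the wrist's pose just before it. camera_info takes no time and is no camera call; for the wrist camera it gives the pose at the moment of the call.
A pose or a line that the arm cannot do raises manip.PlanningError and nothing moves.
- manip.close_job(): hands the job in; it is judged then, once.
Readings, each from a call of its own:
- manip.read_t(): time.
- manip.read_q(): joint angles.
- manip.read_qvel(): joint speeds.
- manip.read_tau(): joint torques, N m.
- manip.read_ee_pos(): TCP position.
- manip.read_orientation(): TCP orientation.
- manip.read_ft_force(): force on the tool from outside, world axes, zero at the start.
- manip.read_moment(): the same for the moment, N m.
- manip.read_finger_gap(): finger opening in m.
- manip.read_gripper_force(): force on a finger pad.
Only numpy, scipy, OpenCV 4.12 (cv2) and the standard library are available. Lean on these libraries where they do the work, as an engineer would, in place of code of your own. Each camera call takes 0.05 s, during which the arm holds its last target. There are 200 camera calls.

## Task

Start the bench centrifuge using your fingertips only, grasping nothing: first push its open lid fully shut, then press the two green start keys together, one with each fingertip, keep both fully down for about three seconds, and let them come up again. Never press one key without the other, leave the red stop button and the glassware and bottles around it alone, and finish clear of the machine with the lid still shut.

Things in the scene. Friction and masses are not known exactly. Their poses are not given: they have to be found in the camera images.
- centrifuge: White bench centrifuge, fixed, 195 mm deep (x), 170 mm wide (y). Origin on the table under it; -x is its front (roughly towards the robot), +y its left seen from the robot, z up. x -103 to -30 mm: low control deck, top 55 mm above the table; x -30 to 95 mm: rotor chamber, 75 mm high, carrying the blue lid (top of the shut lid 87 mm above the table).
- lid (a joint): Hinge of the blue lid with a round clear window (122 mm from hinge to front edge, 164 mm wide, 12 mm thick), in rad: 0 shut, grows as the front edge swings up; starts between 0.45 and 0.85. A stiff hinge: it stays where it is left; a push of about 2 N down near the front edge moves it. No latch.
- lid_hinge (a point): Middle of the lid's hinge axis, 79 mm above the table at the machine's rear, 92 mm behind the machine's origin; the axis runs along the machine's y. The lid's outer face lies 8 mm off this axis (above it when shut).
- lid_edge (a point): Middle of the front edge of the lid's outer (upper) face, 122 mm from the hinge axis; moves with the lid.
- key_left (a joint): Travel of the left green start key, in m: 0 up, 0.008 fully down (hard stop). It is sprung: about 1.5 N starts it, 5 N holds it fully down, and it comes back up by itself.
- key_right (a joint): Travel of the right green start key; as the left one.
- key_left_top (a point): Centre of the top of the left green start key, a round cap 26 mm across; its top is 13 mm above the deck when up (68 mm above the table), 5 mm when fully down. The keys' centres are 60 mm apart along the machine's y, 68 mm in front of its origin, 38 mm from the chamber wall. The deck between them is empty.
- key_right_top (a point): Centre of the top of the right green start key; as the left one.
- stop (a joint): Travel of the red stop button, in m: 0 up, 0.004 down. Not to be pressed.
- stop_top (a point): Centre of the top of the red stop button, 18 mm across, 6 mm above the deck, 40 mm to the right of the right green key's centre.
- flask_right: Bystander: clear conical glass flask, 80 mm across, 125 mm tall, beside the machine; origin at the centre of its underside, z up. Loose.
- salt_bottle: Bystander: white plastic bottle with white cap, 49 mm across, 84 mm tall, beside the machine; origin at the centre of its underside, z up. Loose.
- standard_vial: Bystander: small vial with white cap and yellow band, 25 mm across, 69 mm tall, beside the machine; origin at the centre of its underside, z up. Loose.

How it is judged:
By the outcome, as a careful person would: the job done as asked, in the order asked, and still so for the second after the job is handed in, with the robot touching nothing.
It also fails if it takes over 48 s, if anything falls off the work surface, if the arm or the gripper's body presses on something with over 40 N, if the wrist force passes 120 N, or if a joint passes its speed limit or range.

## Working session

There is one attempt and no reset: what is moved stays moved. The work goes in short steps, each a Python script; the robot and the scene stay as the last script left them, time stands still between calls to the robot, and variables do not carry over. Pictures are saved under pics/ and viewed, at most 10 in all, crops included, and the job is handed in when it is done.

```bash
mkdir -p pics
python3 - <<'E'
from bench import manip
import cv2
for n in("scene","top"):
    im=manip.get_image(n);cv2.imwrite(f"pics/{n}0.png",im[...,::-1])
    i=manip.camera_info(n);print(n,{k:(v.tolist() if hasattr(v,'tolist') else v) for k,v in i.items()})
print(manip.read_t(),manip.read_finger_gap(),manip.read_orientation())
E
```

```text
scene {'fx': 445.75650379308547, 'fy': 445.75650379308547, 'cx': 255.12093965810766, 'cy': 191.51049279424498, 'extrinsics': [[-0.6107316812178951, -0.7917494933721222, -0.011813268038551265, 0.30495628455316054], [0.525274726484361, -0.41625462414425174, 0.7421715095551078, -0.35470362263984256], [-0.5925312441327824, 0.44706244264477774, 0.6701058849935149, -0.7383043799644438], [0.0, 0.0, 0.0, 1.0]]}
top {'fx': 401.0999275652753, 'fy': 401.0999275652753, 'cx': 249.1042818457412, 'cy': 192.32186952581708, 'extrinsics': [[0.013545210089110016, -0.9999074833499966, 0.0012458026802702083, -0.031216519452947875], [0.997645295857957, 0.013598319954642854, 0.06722313104058918, -0.5063787214902248], [-0.06723385260514923, 0.0003323177507462632, 0.9977371891579373, -1.064495349035507], [0.0, 0.0, 0.0, 1.0]]}
0.1 0.08514122211440127 [ 9.87939213e-01  1.54838862e-01 -2.05743666e-04 -9.98438823e-04]
```

View pics/scene0.png

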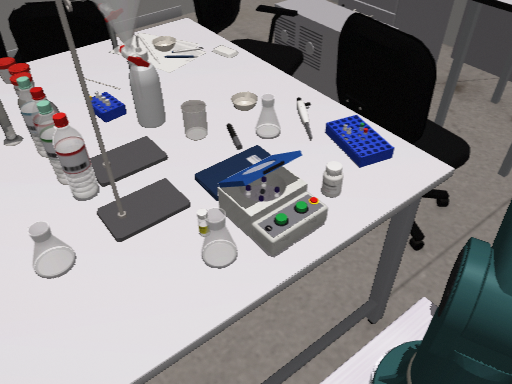

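View pics/top0.png

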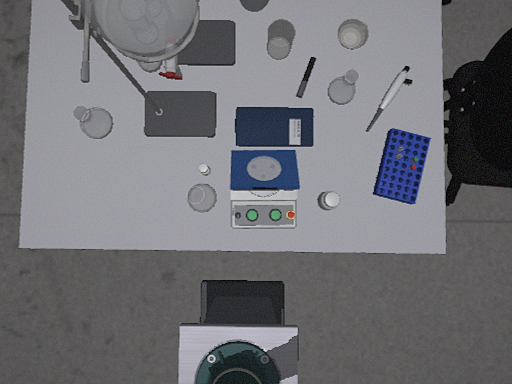

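The top view shows the green keys at about (252,215) and (275,215), the red stop at (291,214), and the lid at rows 150–190. The flask is at (202,197), the vial at (204,169) and the bottle at (329,200). Next I'll localise the machine numerically and time the gripper, whose shut fingers I need for the lid anyway.

```bash
cat > h.py <<'E'
import numpy as np, cv2
from scipy.optimize import least_squares
def proj(i,P):
    E=np.array(i["extrinsics"]);p=np.atleast_2d(P)@E[:3,:3].T+E[:3,3]
    return np.c_[i["fx"]*p[:,0]/-p[:,2]+i["cx"], i["fy"]*-p[:,1]/-p[:,2]+i["cy"]]
def blobs(im,lo,hi,n):
    m=cv2.inRange(cv2.cvtColor(im,cv2.COLOR_RGB2HSV),lo,hi)
    k,_,s,c=cv2.connectedComponentsWithStats(m);o=np.argsort(-s[1:,4])[:n]+1
    return c[o],s[o,4]
E
python3 - <<'E'
from bench import manip
from h import *
for n in("scene","top"):
    im=cv2.imread(f"pics/{n}0.png")[...,::-1].copy()
    print(n,"green",blobs(im,(50,120,60),(75,255,255),3),"red",blobs(im,(0,170,120),(6,255,255),4))
    x,y,w,h=(180,120,170,150) if n=="scene" else (190,130,160,110)
    cv2.imwrite(f"pics/{n}c.png",cv2.resize(im[y:y+h,x:x+w,::-1],None,fx=4.6,fy=4.0 if n=="scene" else 4.6,interpolation=cv2.INTER_CUBIC)) if 0 else cv2.imwrite(f"pics/{n}c.png",cv2.resize(im[y:y+h,x:x+w,::-1],None,fx=4,fy=4,interpolation=cv2.INTER_CUBIC))
t=manip.read_t();manip.grasp();print("close",manip.read_t()-t,manip.read_finger_gap(),manip.read_gripper_force(),manip.read_ee_pos())
im=manip.get_image("wrist");cv2.imwrite("pics/wrist0.png",im[...,::-1])
E
```

```text
scene green (array([[280.8490566 , 218.12264151],
       [301.01980198, 206.16831683],
       [362.        , 124.4       ]]), array([106, 101,  10], dtype=int32)) red (array([[ 18.50806452,  70.59677419],
       [  5.99019608,  60.83333333],
       [ 58.36923077, 115.81538462],
       [ 35.55555556,  89.40740741]]), array([248, 102,  65,  54], dtype=int32))
top green (array([[415.875, 158.875],
       [275.5  , 210.   ],
       [276.   , 219.   ]]), array([8, 4, 3], dtype=int32)) red (array([[412.8       , 166.5       ],
       [170.        ,  73.83333333],
       [292.33333333, 213.83333333],
       [163.        ,  73.        ]]), array([10,  6,  6,  5], dtype=int32))
close 0.7667 0.0003563343561104525 0.0 [ 0.22169975 -0.69029638  0.23132902]
```

View pics/topc.png

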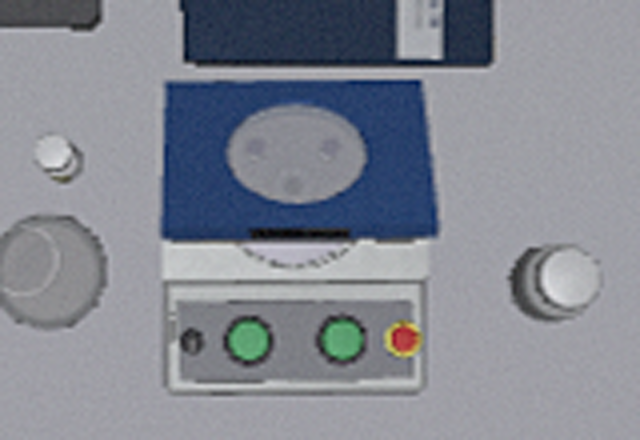

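View pics/scenec.png

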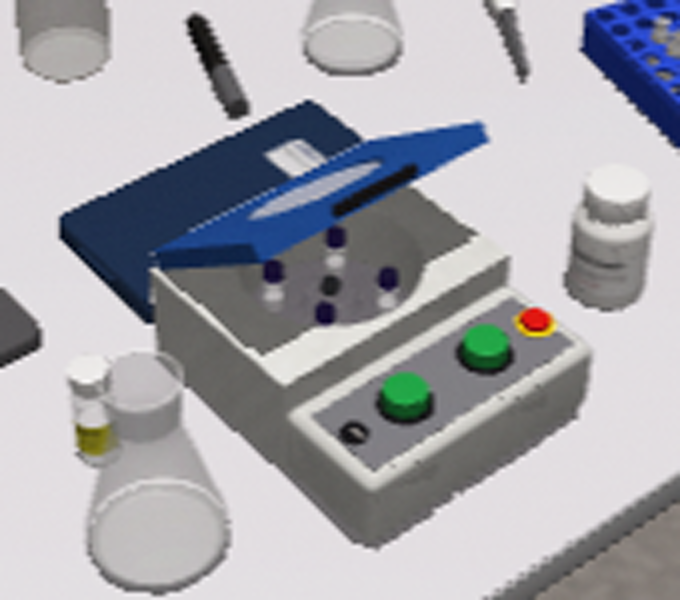

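View pics/wrist0.png

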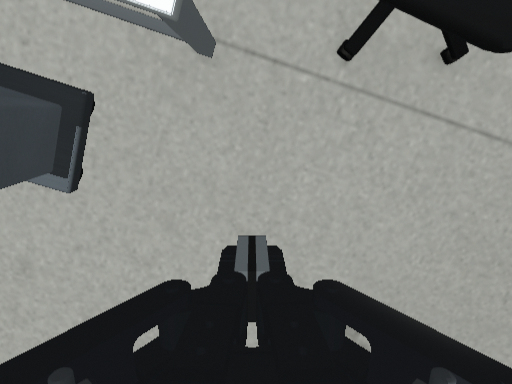

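The crops show:

| Feature | Top view (px) | Scene view (px) |
|---|---|---|
| Left key | (252.2,215) | (281,218) |
| Right key | (275.5,215) | (301,206) |
| Stop | (290.8,215) | (313.8,200) |
| Lid front corners | (230.5,190) and (299.8,189) | (301.8,151), right one only |

The wrist view shows the shut fingertips at (252,240), with narrow pads and a wider finger body behind them.

The gripper only opens fully or shuts. Open, it just straddles both keys (85 mm inside against 86 mm outside). So I'll go down between the keys with the fingers shut and open them outwards until the keys block them, then push down. Now I'll fit the machine pose.

Run:
```python
from bench import manip
from h import *
import json
T,S=manip.camera_info("top"),manip.camera_info("scene")
K=np.array([[-.068,.03,.067],[-.068,-.03,.067],[-.068,-.07,.060]])
def lid(th,y): c,s=np.cos(th),np.sin(th); return [.092-.122*c+.008*s,y,.079+.122*s+.008*c]
obs=[(T,0,(252,214.8)),(T,1,(275.2,214.8)),(T,2,(290.5,214.8)),(S,0,(280.9,217.7)),(S,1,(301,205.9)),(S,2,(313.5,199.8))]
def res(p,full=False):
    x,y,a,th=p;R=np.array([[np.cos(a),-np.sin(a),0],[np.sin(a),np.cos(a),0],[0,0,1]])
    W=lambda P:np.array(P)@R.T+[x,y,0]
    r=[proj(i,W(K[k]))[0]-u for i,k,u in obs]
    r+=[proj(i,W(lid(th,s*.082)))[0]-u for i,s,u in((T,1,(230.3,190)),(T,-1,(299.5,188.8)),(S,-1,(301.5,150.6)))]
    r+=[proj(T,W([-.103,s*.085,.052]))[0]-u for s,u in((1,(231,228)),(-1,(296.2,227.6)))]
    return np.ravel(r)
o=least_squares(res,[.5,-.05,0,.65],loss="soft_l1")
print(o.x,np.round(res(o.x).reshape(-1,2),1).tolist())
json.dump(o.x.tolist(),open("pose.json","w"))
# bystanders roughly, top view
```

```text
[ 0.5146667  -0.0606075   0.02277061  0.56696026] [[-0.1, -0.1], [0.1, -0.3], [0.1, -0.4], [0.5, 0.1], [0.5, -0.3], [0.5, 0.3], [-0.4, -1.5], [-0.2, -1.0], [0.2, 3.2], [-0.3, 0.5], [0.1, 0.3]]
```

```bash
cat >> h.py <<'E'
import json
def W(P):
    x,y,a,_=json.load(open("pose.json"));return [x+np.cos(a)*P[0]-np.sin(a)*P[1], y+np.sin(a)*P[0]+np.cos(a)*P[1], P[2]]
def Q(): a=json.load(open("pose.json"))[2]; return [np.cos(a/2),np.sin(a/2),0,0]
E
python3 - <<'E'
from bench import manip
from h import *
m=manip
m.move_pose(W([.022,0,.25]),Q()); print(m.read_t(),m.read_ee_pos(),m.read_ft_force())
print(m.servo_line(W([.022,0,.11]),v=.06,f_stop=1.5),m.read_ee_pos(),m.read_ft_force())
z=m.read_ee_pos()[2]
print(m.servo_line(W([-.008,0,.084]),v=.06,f_stop=15),m.read_ee_pos(),m.read_ft_force(),m.read_t())
m.servo_line(W([-.012,0,.16]),v=.2)
m.move_pose(W([-.09,0,.20]),Q())
im=m.get_image("scene");cv2.imwrite("pics/s1.png",cv2.resize(im[90:260,150:370,::-1],None,fx=3,fy=3))
i=m.camera_info("wrist");im=m.get_image("wrist");cv2.imwrite("pics/w1.png",im[...,::-1])
g,s=blobs(im,(50,120,60),(75,255,255),2);print(g,s,proj(i,[W([-.068,.03,.068]),W([-.068,-.03,.068])]),m.read_t())
E
```

```text
3.4167 [ 0.53675204 -0.06122467  0.24998697] [ 0.23800713 -0.6182756  -0.54964894]
True [ 0.53610297 -0.06006335  0.1409535 ] [-0.03354828 -0.00741724  0.69828051]
False [ 0.51417524 -0.06051861  0.08488923] [9.86159395 0.26771652 1.48089227] 6.2667
[[285.29037037 158.79851852]
 [217.0327381  158.83630952]] [675 672] [[215.71749595 162.70760753]
 [284.77368402 162.745158  ]] 7.3417
```

View pics/s1.png

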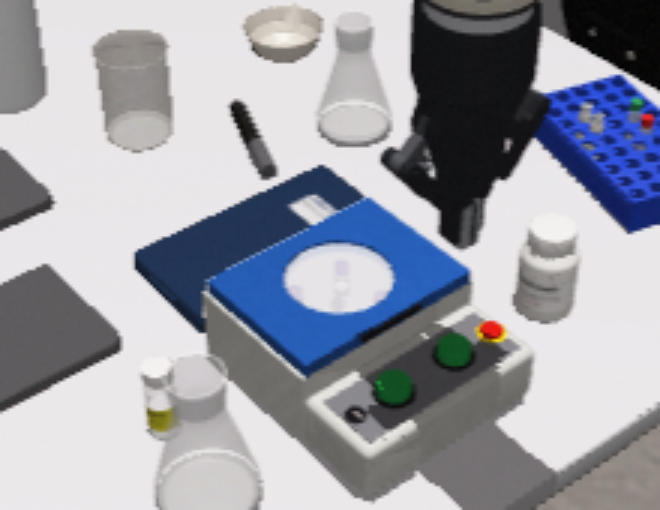

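View pics/w1.png

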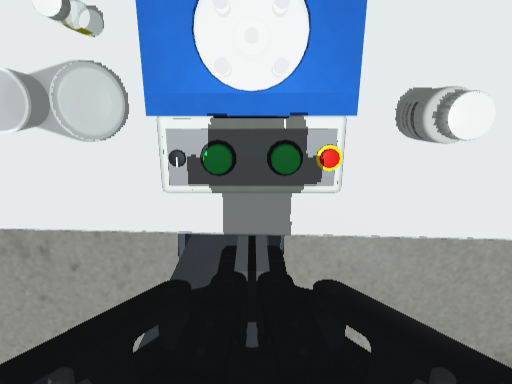

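The lid is shut: its front edge lies flat on the chamber. The wrist view has the keys at (217,159) and (285,159), within about 1 mm sideways of the fit. The last push caught the recessed window, so I'll press once more on the front rim to confirm. Then I'll go down between the keys and open the fingers.

Run:
```python
from bench import manip
from h import *
m=manip
p=json.load(open("pose.json"));p[0]+=.0015;p[1]-=.0005;json.dump(p,open("pose.json","w"))
m.servo_line(W([-.022,0,.12]),Q(),v=.15)
print(m.servo_line(W([-.022,0,.083]),v=.05,f_stop=8),m.read_ee_pos(),m.read_ft_force())
m.servo_line(W([-.022,0,.11]),v=.15)
m.servo_line(W([-.068,0,.11]),v=.15);m.dwell(.3);f0=m.read_ft_force()
print(m.servo_line(W([-.068,0,.064]),v=.05,f_stop=1.2),m.read_ee_pos()-W([-.068,0,.064]),f0)
if m.read_ee_pos()[2]<.066:
    t=m.read_t();m.let_go();print(m.read_t()-t,m.read_finger_gap(),m.read_ee_pos(),m.read_ft_force(),m.read_moment())
    im=m.get_image("scene");cv2.imwrite("pics/s2.png",cv2.resize(im[110:260,180:360,::-1],None,fx=4,fy=4))
print(m.read_t())
```

```text
True [ 0.4937367  -0.06160211  0.08700561] [-1.23012993  0.05144243  8.68589585]
False [ 1.89138626e-04 -6.74594949e-06  1.66667682e-04] [-0.36384569  0.27875046 -0.48688802]
0.375 0.025535504312243905 [ 0.44838269 -0.06183079  0.06397067] [ 0.50296897  3.43987039 -3.83015518] [ 0.75807138 -0.1068733  -0.02330435]
11.4
```

```bash
ls pics
```

```text
s1.png
s2.png
scene0.png
scenec.png
top0.png
topc.png
w1.png
wrist0.png
```

View pics/s2.png

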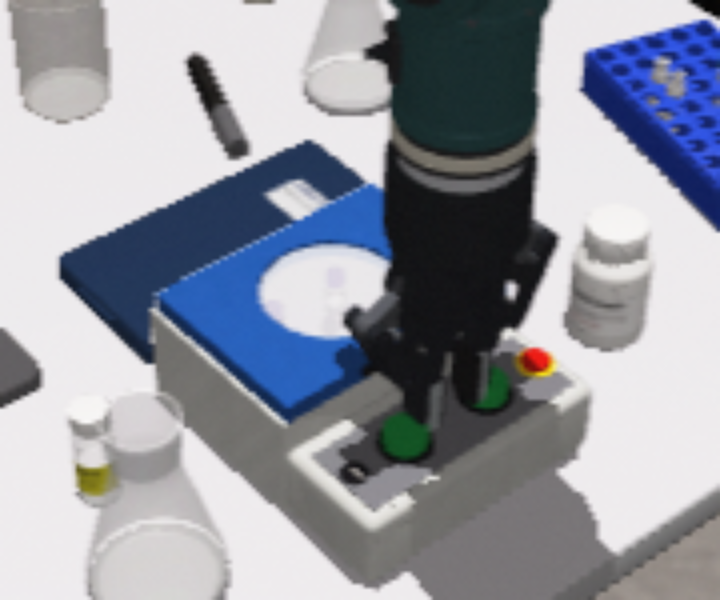

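The picture shows one finger against the inner side of each key (left key at (405,440), right key at (487,388) in the crop). Both keys are up, and the lid is shut. Now I'll press and hold.

Run:
```python
from bench import manip
from h import *
m=manip
def log(s): print(s,round(m.read_t(),2),m.read_ee_pos()[2].round(5),np.round(m.read_ft_force(),1),np.round(m.read_moment(),2),round(m.read_finger_gap(),4))
log("start")
for z in(.061,.058,.0565,.0558):
    s=m.servo_line(W([-.068,0,z]),v=.04,f_stop=40);log(f"{z} {s}")
    if s:break
im=m.get_image("scene");cv2.imwrite("pics/s3.png",cv2.resize(im[110:260,180:360,::-1],None,fx=4,fy=4))
g,s=blobs(im,(50,120,40),(75,255,255),2);print(g,s)
```

```text
start 11.4 0.06396 [ 0.1  3.  -3.7] [ 0.88 -0.17 -0.02] 0.0258
0.061 False 11.65 0.06124 [-0.7  5.1  4.7] [1.22 0.08 0.02] 0.026
0.058 False 11.9 0.05844 [-0.7  6.   7. ] [ 1.24  0.23 -0.02] 0.0258
0.0565 False 12.15 0.05707 [-1.   5.5  8. ] [ 1.23  0.22 -0.01] 0.0261
0.0558 False 12.4 0.05647 [-0.2  7.5  9.6] [ 1.18  0.25 -0.03] 0.0255
[[280.40506329 219.93670886]
 [303.70588235 207.5       ]] [79 34]
```

View pics/s3.png

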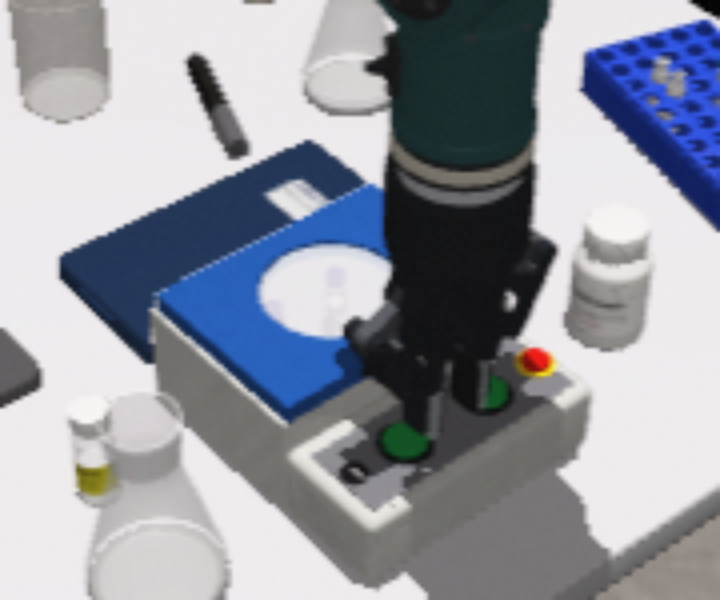

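Both keys are going down together, and the force matches their springs. I'll push until they bottom, hold, then release them together.

Run:
```python
from bench import manip
from h import *
m=manip
def log(s): print(s,round(m.read_t(),2),m.read_ee_pos()[2].round(5),np.round(m.read_ft_force(),1),round(m.read_finger_gap(),4))
z=.0558
while z>.0535 and m.read_ft_force()[2]<24:
    z-=.0004;m.servo_line(W([-.068,0,z]),v=.04);log(z)
for _ in range(3):m.dwell(.9);log("hold")
im=m.get_image("scene");cv2.imwrite("pics/s4.png",cv2.resize(im[150:250,230:350,::-1],None,fx=6,fy=6))
m.servo_line(W([-.068,0,.0645]),v=.06);log("up")
m.grasp();log("shut")
m.servo_line(W([-.068,0,.13]),v=.15)
m.servo_line(W([-.10,0,.26]),v=.2);m.movej([1.167,.591,.048,1.609,-.033,.943,-.034]);m.dwell(.3)
im=m.get_image("scene");cv2.imwrite("pics/s5.png",cv2.resize(im[110:260,180:360,::-1],None,fx=4,fy=4));log("end")
```

```text
0.055400000000000005 12.7 0.05608 [-0.7  5.3  9. ] 0.0259
0.05500000000000001 12.95 0.05574 [-2.   5.4  9.1] 0.0257
0.05460000000000001 13.2 0.05565 [-0.9  5.5 13.7] 0.0258
0.05420000000000001 13.45 0.05554 [-1.7  5.5 17.6] 0.0258
0.053800000000000014 13.7 0.05544 [-2.4  5.5 20.8] 0.026
0.05340000000000002 13.95 0.05537 [-3.   5.9 25.2] 0.0256
hold 14.85 0.05536 [-2.6  6.5 25.2] 0.026
hold 15.75 0.05536 [-3.4  6.2 25.4] 0.0258
hold 16.65 0.05536 [-3.4  5.4 25.7] 0.0262
up 17.03 0.06404 [ 1.   5.3 -7. ] 0.0262
shut 17.25 0.06401 [ 1.5  5.1 -6. ] 0.0261
end 21.34 0.23138 [-0.1 -0.1  0.6] 0.0001
```

View pics/s5.png

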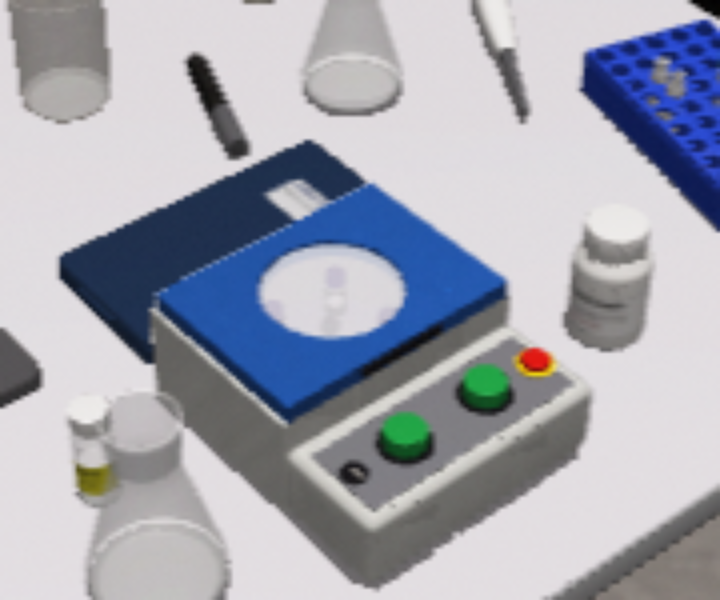

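Run:
```python
from h import *
from bench import manip
S=manip.camera_info("scene")
a=np.linspace(0,2*np.pi,60)
im=cv2.resize(cv2.imread("pics/s4.png"),(120,100),interpolation=cv2.INTER_AREA)[...,::-1].copy()
m=cv2.inRange(cv2.cvtColor(im,cv2.COLOR_RGB2HSV),(50,100,30),(75,255,255))
k,l,s,c=cv2.connectedComponentsWithStats(m);o=np.argsort(-s[1:,4])[:2]+1
print("obs x,y,w,h",s[o]+[230,150,0,0,0])
u=cv2.imread("pics/s5.png");u=cv2.resize(u,(180,150),interpolation=cv2.INTER_AREA)[...,::-1].copy()
m=cv2.inRange(cv2.cvtColor(u,cv2.COLOR_RGB2HSV),(50,100,30),(75,255,255))
k,l,s,c=cv2.connectedComponentsWithStats(m);o=np.argsort(-s[1:,4])[:2]+1
print("up obs",s[o]+[180,110,0,0,0])
for y in(.03,-.03):
  for z in(.068,.060):
    r=proj(S,[W([-.068+.013*np.cos(t),y+.013*np.sin(t),z]) for t in a]);print(y,z,r.min(0).round(1),r.max(0).round(1))
```

```text
obs x,y,w,h [[275 216  12   9  85]
 [302 204   5   9  35]]
up obs [[275 213  13  12 121]
 [295 201  12  11 111]]
0.03 0.068 [275.2 212.8] [287.1 221.3]
0.03 0.06 [275.1 215.4] [286.9 223.8]
-0.03 0.068 [295.4 200.9] [307.  208.9]
-0.03 0.06 [295.2 203.4] [306.8 211.4]
```

Both keys' top edges moved down 3 px, against 2.6 px predicted for full travel. The hard stop was also felt at 25 N. After release both keys are up, the lid is shut, and nothing around the machine has moved, so I'm handing in.

```bash
python3 -c "
from bench import manip
print(manip.close_job())"
```

```text
the job is handed in; nothing more can be done
None
```

The lid was pushed shut and both green keys were pressed together and held fully down for about three seconds; the last picture showed both up again, the lid shut and the arm clear, and the job is handed in (no verdict was returned).

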